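# Put the tall bobbin on the free spindle of the craft table

### The job

Take the tall wooden bobbin that stands on the table and slip it, upright with its wide foot down, over the bare spindle of the two-spindle stand; lower it, do not drop it, until its foot rests on the stand's board, and let go. Leave the short bobbin, and the bobbin that is already on the stand's other spindle, where they are.

Things in the scene. Friction and masses are not known exactly. Their poses are not given: they have to be found in the camera images.
- tall_bobbin_center (a point): The bobbin to mount, brown wood, 55 to 115 g: a straight round tube 80 mm tall, 48 mm outside diameter, with a foot flange 76 mm across and 8 mm thick at its lower end and a 34 mm round hole right through. Starts upright on the bare table, foot down; grip the tube anywhere above the foot, from any side. This point: on its axis, 40 mm above its underside; z is its axis, up.
- bare_seat (a point): The bare one of two upright steel spindles, 12 mm in diameter, tip rounded, 85 mm high above the board of the stand. The stand, fixed to the table, is a dark wooden board 240 x 100 mm, 15 mm thick; its spindles stand 140 mm apart along its middle. This point: on the bare spindle's axis at the board's top face, where the bobbin's foot is to rest; z is up along the spindle.
- short_bobbin_center (a point): A short bobbin, to be left alone: same wood, diameters and foot as the tall one, but only 40 mm tall; stands on the bare table. This point is on its axis, half-way up (20 mm above its underside).
- mounted_bobbin_center (a point): A bobbin like the tall one (80 mm), already sitting on the stand's other spindle; to be left alone. This point: on its axis, half-way up (40 mm above the board's top, 55 mm above the table).
There are look-alikes about, which are no part of the job. Leave any red or yellow look-alike of the part that bears tall_bobbin_center alone.

How it is judged (in metres and radians):
At the end, for the whole second after the job is handed in: The tall bobbin is on the bare spindle, foot down and upright within 7 degrees, its axis within 16 mm of the spindle's, its foot resting on the board (centre 40 mm above the board's top, within 6 mm), released and at rest (horizontal distance between tall_bobbin_center and bare_seat below 0.016 m and z of tall_bobbin_center in the frame of bare_seat between 0.034 and 0.046 m and angle between tall_bobbin_center's own z axis and vertical below 0.12 rad and linear speed of tall_bobbin below 0.02 m/s); the robot touches nothing.
It fails at once if the tall bobbin is dropped down the spindle (falls faster than 0.7 m/s, as from more than about 25 mm) (horizontal distance between tall_bobbin_center and bare_seat below 0.03 m and linear speed of tall_bobbin above 0.7 m/s and contact force between the fingers and tall_bobbin below 0.1 N).
It fails at once if the short bobbin is moved by more than 30 mm (distance of short_bobbin_center from where it was at the start of the episode above 0.03 m).
It fails at once if the bobbin already on the stand is moved by more than 30 mm (distance of mounted_bobbin_center from where it was at the start of the episode above 0.03 m).
It also fails if it takes over 46 s, if anything falls off the work surface, if the arm or the gripper's body presses on something with over 40 N, if the wrist force passes 120 N, or if a joint passes its speed limit or range.

### The arm

A 6-joint arm with a two-finger parallel gripper is mounted at the origin on the work surface. World frame = base frame: x ahead of the robot, y to its left, z up, the work surface at z = 0. Lengths are in mm, angles in rad, forces in N, time in s.
With the tool pointing down it reaches from about 300 to 850 mm from the base axis. Payload 4.2 kg.
Tool frame: the origin (TCP) lies at the very end of the fingers, on their centre line; the grasp point (between the pads) lies 19 mm behind it (r.hold_point_z is the distance from the TCP to the grasp point, in mm); z points along the fingers, y is the direction in which the jaws open and shut (so a half turn about z gives the same grasp; the last joint's range is limited). The gripper opens to 91 mm and grips with 3 to 60 N. Pads are 32 mm wide; open, the fingers measure 118 mm over their backs; the gripper's body (76 mm by 178 mm) begins 60 mm behind the grasp point.
Start: joints at [1.327, 0.32, 1.565, -0, 1.257, -0.02], TCP at [127.614, 560.676, 213.976] pointing down, gripper open.
Joint ranges: [-3.11, 3.11], [-0.84, 2.01], [0.21, 2.61], [-1.34, 4.49], [0.05, 2.63], [-2.56, 2.56]. Speed limits (rad/s): [2.57, 2.57, 3.14, 3.14, 3.14, 3.14].

### API

Orientations are given as a unit quaternion [x, y, z, w].
In Python, from workcell import r, vision, workorder gives the robot as it stands. The module is installed in compiled form; this text tells all that it offers.
- The arm moves only by the tool drive_tool, never from a script. Its argument "rows" is a list of rows, each a list of 4 numbers: the shift along the tool's x, y, z in mm, then the turn about the tool's z in degrees. A call has exactly 8 rows; each row is the pose to reach, as a shift and turn from the pose commanded when the call began, along the tool's axes at that moment; what a row does not reach only later rows make up. A row lasts 1/8 s, in which the tool goes at most 62.5 mm and 10.7 degrees, less where a joint would pass 70% of its speed; a pose out of reach is approached as far as the arm can. A call with a gripper value outside its range is refused whole. "gripper" is the opening, from 0 (shut) to 1 (fully open), set as the call begins (left out, the last holds). The fingers move at their own pace and stop on an object; "squeeze" is the grip in N (left out, the last holds). Time passes only in rows, so rows that repeat a pose let the fingers close, or fill a call up. It gives the time, the measured TCP pose, the force and the opening at its end, in the units of the state.
- r.get_obs(): the state, without advancing time (a new reading comes with each control period).
- vision.get_image(name): name is "side" or "top" or "wrist"; returns the picture (480x640x3 uint8, red, green, blue); there is no depth.
- vision.camera_model(name): a dict with "mtx" (3x3 intrinsics, pixels), "T" (4x4, takes a point from camera to world coordinates); the wrist camera has in their place "mount" (4x4, takes a point from camera to tool coordinates, whose origin is the TCP and whose axes are the flange's). Camera axes: x right, y up, looking along -z (the intrinsics and any distortion apply to the point x, -y, -z); pixel columns grow to the right and rows downward; lengths in mm; the calibration is good to about 2 mm. A picture is of the moment at which its call begins: read the wrist's pose just before it. camera_model takes no time and is no camera call.
- workorder.close_job(): hands the job in, once; it reports no verdict.
The state is a dict: "time_s": time; "q": joint angles; "joint_vel": joint speeds; "effort": joint torques, N m; "eef_pos": TCP position; "tool_rot": TCP orientation; "ft_force": force on the tool from outside, world axes, zero at the start; "torque": the same for the moment, N m; "finger_gap": finger opening in mm.
Only numpy, scipy, OpenCV 4.12 (cv2) and the standard library are available. Lean on these libraries where they do the work, as an engineer would, in place of code of your own. Each camera call takes 0.05 s, during which the arm holds its last target. There are 200 camera calls.

## Working session

There is one attempt and no reset: what is moved stays moved. The work goes in short steps, Python scripts to look and compute and a tool call to move; the robot and the scene stay as the last step left them, time stands still between calls to the robot, and variables do not carry over. Pictures are saved under pics/ and viewed, about 8 in all and at most 12, crops included, and the job is handed in when it is done.

Besides the shell and the picture viewer there is one more tool, called as name(argument=value, ...), one argument or row to a line, values as JSON. drive_tool: Moves the arm, as the interface text tells. Its arguments: {"type":"object","properties":{"rows":{"type":"array"},"gripper":{"type":"number"},"squeeze":{"type":"number"}},"required":["rows"]}

```bash
mkdir -p pics; python3 - <<'E'
from workcell import r, vision
import cv2
print(r.get_obs(), r.hold_point_z)
for n in ("top","side"):
    im=vision.get_image(n); cv2.imwrite(f"pics/{n}0.png",im[:,:,::-1])
    m=vision.camera_model(n); print(n,{k:(v.tolist() if hasattr(v,'tolist') else v) for k,v in m.items()})
m=vision.camera_model("wrist"); print(m)
E
```

```text
{'time_s': 0.0, 'q': array([ 1.32699372e+00,  3.20271491e-01,  1.56565529e+00,  4.66452393e-06,
        1.25738056e+00, -2.00210281e-02]), 'joint_vel': array([ 6.48693346e-05, -3.43214022e-04,  8.96670957e-05,  6.81300842e-05,
        5.77570845e-04,  1.78929441e-04]), 'effort': array([ 1.64408684e-03, -4.12472606e+01, -2.31973672e+01,  7.30876601e-02,
        4.57056588e-02, -1.47915025e-04]), 'eef_pos': array([127.49376261, 560.18210834, 213.14121336]), 'tool_rot': array([ 1.11658139e-01,  9.93746308e-01, -8.49602645e-04, -1.14964703e-04]), 'ft_force': array([-0.22895169,  0.15493964, -0.34991024]), 'torque': array([0.0022382 , 0.0334808 , 0.05231603]), 'finger_gap': 91.61775045081566} 18.8
top {'mtx': [[433.45959684525394, 0.0, 323.44595127444217], [0.0, 433.45959684525394, 237.5633222803039], [0.0, 0.0, 1.0]], 'T': [[0.014910269603574881, 0.9975662167379638, -0.0681126059070886, 463.97731067854517], [-0.9995684843384599, 0.016595091975446525, 0.024237327403000115, 26.86236060006322], [0.025308673960965672, 0.06772182916484254, 0.9973831885874683, 981.7575724569272], [0.0, 0.0, 0.
[... 228 characters left out ...]
1052461854057198, 0.6027099862953819, -0.7902689296159138, -898.7373978298165], [-0.016585101113649046, 0.7939112620885735, 0.6078074056393015, 734.6863050792921], [0.0, 0.0, 0.0, 1.0]]}
{'mtx': array([[392.59710263,   0.        , 317.38604857],
       [  0.        , 392.59710263, 249.98549343],
       [  0.        ,   0.        ,   1.        ]]), 'mount': array([[-2.75985799e-04,  9.60665350e-01,  2.77708498e-01,
         7.76470543e+01],
       [ 9.99999871e-01,  3.83399602e-04, -3.32481539e-04,
        -4.27427103e-01],
       [-4.25876821e-04,  2.77708370e-01, -9.60665332e-01,
        -1.70366015e+02],
       [ 0.00000000e+00,  0.00000000e+00,  0.00000000e+00,
         1.00000000e+00]])}
```

View pics/top0.png

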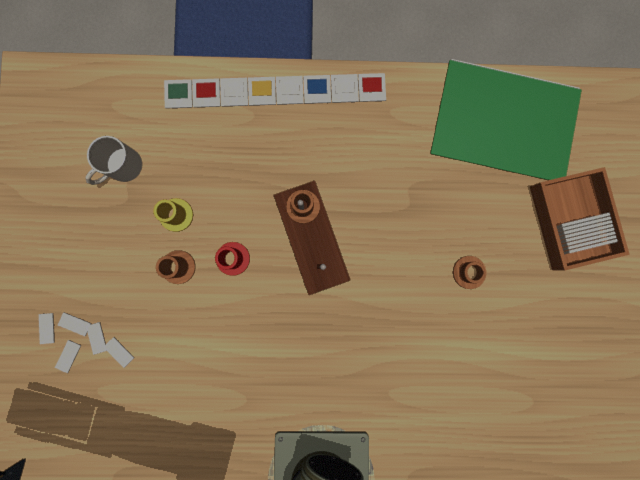

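View pics/side0.png

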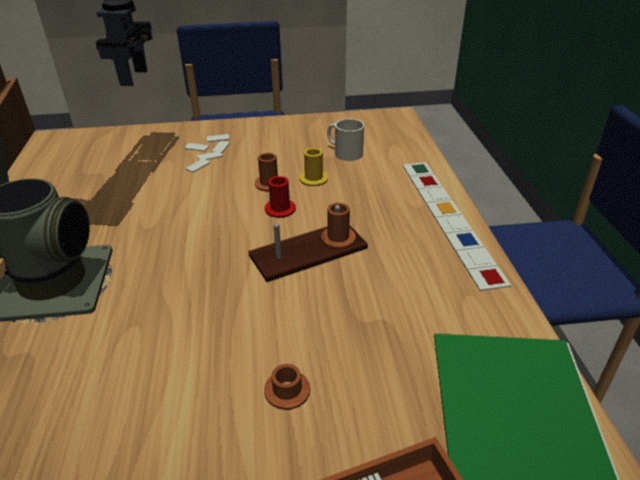

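The side view shows a tall brown bobbin at (267,170), red at (280,196), yellow at (313,166), the mounted one at (339,225), the short one at (287,385) and the bare spindle at (278,240). In the top view the tall one is at (175,267), red at (232,258), yellow at (173,214), the short one at (470,272), the mounted one at (303,205) and the bare tip at (323,267). The one that fits is top (175,267) / side (267,170): it is brown, tall, and on the bare table. I'll measure it and confirm it in a crop.

```bash
cat > h.py <<'E'
import numpy as np, cv2
from workcell import r, vision
from scipy.spatial.transform import Rotation as R
def camT(n,obs=None):
    m=vision.camera_model(n)
    if n!="wrist": return m["mtx"],m["T"]
    T=np.eye(4);T[:3,:3]=R.from_quat(obs["tool_rot"]).as_matrix();T[:3,3]=obs["eef_pos"]
    return m["mtx"],T@m["mount"]
def ray(n,u,v,obs=None):
    K,T=camT(n,obs); d=np.linalg.inv(K)@[u,v,1]; return T[:3,3],T[:3,:3]@(d*[1,-1,-1])
def plane(n,u,v,z,obs=None):
    o,d=ray(n,u,v,obs); return (o+d*(z-o[2])/d[2]).round(1)
def proj(n,p,obs=None):
    K,T=camT(n,obs); c=np.linalg.inv(T)@[*p,1]; q=K@(c[:3]*[1,-1,-1]); return (q[:2]/q[2]).round(1)
E
python3 - <<'E'
from h import *
a=cv2.imread("pics/top0.png");b=cv2.imread("pics/side0.png")
def foot(n,im,roi,lo,hi):
    x0,y0,x1,y1=roi; h=cv2.cvtColor(im[y0:y1,x0:x1],cv2.COLOR_BGR2HSV)
    m=cv2.inRange(h,lo,hi); c=max(cv2.findContours(m,0,1)[0],key=cv2.contourArea)
    hull=cv2.convexHull(c); (cx,cy),ax,an=cv2.fitEllipse(hull); cv2.drawContours(im,[c+[x0,y0]],-1,(0,255,0),1)
    return cx+x0,cy+y0,ax,cv2.contourArea(c)
raw=np.hstack([cv2.resize(a[220:300,140:260],(400,267),interpolation=2),cv2.resize(b[130:210,220:340],(400,267),interpolation=2)])
for (u,v) in [(185,275),(200,285),(232,300),(470,285),(163,267)]: print((u,v),cv2.cvtColor(a[v:v+1,u:u+1],cv2.COLOR_BGR2HSV))
lo,hi=(0,130,20),(11,255,170)
for k,roi in dict(tall=(150,245,202,290),short=(445,250,495,295)).items():
    f=foot("top",a,roi,lo,hi); print(k,f,plane("top",f[0],f[1],8))
for k,roi in dict(tall=(250,145,283,192),short=(260,360,315,410)).items():
    f=foot("side",b,roi,lo,hi); print(k,f)
an=np.hstack([cv2.resize(a[220:300,140:260],(400,267),interpolation=0),cv2.resize(b[130:210,220:340],(400,267),interpolation=0)])
cv2.imwrite("pics/c1.png",np.vstack([raw,an]))
print("spindle tip z100",plane("top",323,267,100),"side tip",plane("side",277,226,100),"side base",plane("side",279,258,15))
print("mounted",plane("top",301,203.5,95),"rim tall top",plane("top",168.5,267,80),"side rim",plane("side",268,158,80))
E
```

```text
(185, 275) [[[ 11 148 131]]]
(200, 285) [[[ 20  96 157]]]
(232, 300) [[[ 20  93 156]]]
(470, 285) [[[ 12 145 141]]]
(163, 267) [[[ 10 165  48]]]
tall (175.90415954589844, 266.68809700012207, (30.98583221435547, 37.73629379272461), 682.0) [460.1 330.3   8. ]
short (465.4483585357666, 272.2247619628906, (24.38994789123535, 30.12021827697754), 268.5) [ 457.3 -318.8    8. ]
tall (268.1792297363281, 173.46029472351074, (31.5306339263916, 41.387062072753906), 629.0)
short (286.67614555358887, 387.3233699798584, (43.368961334228516, 44.250762939453125), 1391.0)
spindle tip z100 [464.3   5.4 100. ] side tip [466.3  -9.1 100. ] side base [465.9  -5.6  15. ]
mounted [594.1  52.6  95. ] rim tall top [459.6 322.9  80. ] side rim [461.7 311.4  80. ]
```

View pics/c1.png

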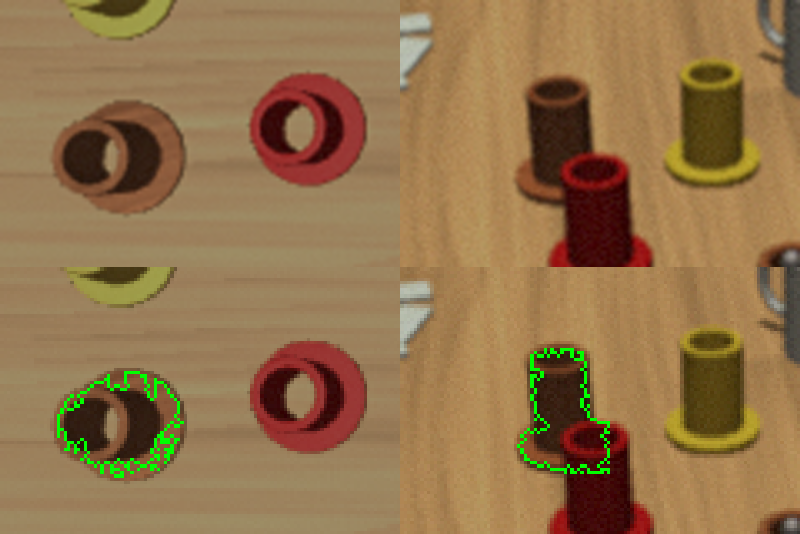

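The crop confirms a tall brown bobbin standing on the table, with red beside it and yellow behind it. Its foot centre is near top (178.5,267) and its rim centre near (167.6,267).

```bash
cat >> h.py <<'E'
def shift(target):
    o=r.get_obs(); M=R.from_quat(o["tool_rot"]).as_matrix(); return (M.T@(np.array(target)-o["eef_pos"])).round(1)
E
python3 - <<'E'
from h import *
print(plane("top",178.5,267,8),plane("top",167.6,267,80),plane("side",267.4,157.6,80))
print("red",plane("top",227.5,258.5,80),"yel",plane("top",165.5,210.5,80))
p=plane("top",178.5,267,8); print(shift([p[0],p[1],200]))
E
```

```text
[459.5 324.5   8. ] [459.5 324.8  80. ] [460.3 313.6  80. ]
red [478.9 202.7  80. ] yel [576.4 333.7  80. ]
[-376.  -156.1   13.5]
```

Foot and rim agree to 0.3 mm in the top view. The side view puts y about 11 mm lower, and does the same for the spindle. I'll let the wrist camera settle it.

drive_tool(
  rows=[
    [-47, -19, 0, 0],
    [-94, -39, 0, 0],
    [-141, -58, 2, 0],
    [-188, -78, 4, 0],
    [-235, -98, 6, 0],
    [-300, -125, 10, 0],
    [-350, -146, 13, 0],
    [-376, -156, 13, 0],
  ],
  gripper=1,
)

```text
time_s: 1.1
eef_pos: [461.6, 322.8, 200.2]
tool_rot: [0.113, 0.994, -0.001, -0.0]
ft_force: [-0.5, 0.2, 0.3]
finger_gap: 91.5
```

```bash
python3 - <<'E'
from h import *
o=r.get_obs(); im=vision.get_image("wrist"); print(o["time_s"],o["eef_pos"],o["tool_rot"],np.abs(o["joint_vel"]).max()); cv2.imwrite("pics/w1.png",im[:,:,::-1])
print("pred rim",proj("wrist",[459.5,324.5,80],o),proj("wrist",[460,313.6,80],o))
E
```

```text
1.1 [461.5522232  322.77707396 200.1645737 ] [ 1.13132973e-01  9.93579655e-01 -5.57602487e-04 -2.97879217e-04] 0.356824544874707
pred rim [319.6 239.1] [305.9 242.8]
```

View pics/w1.png

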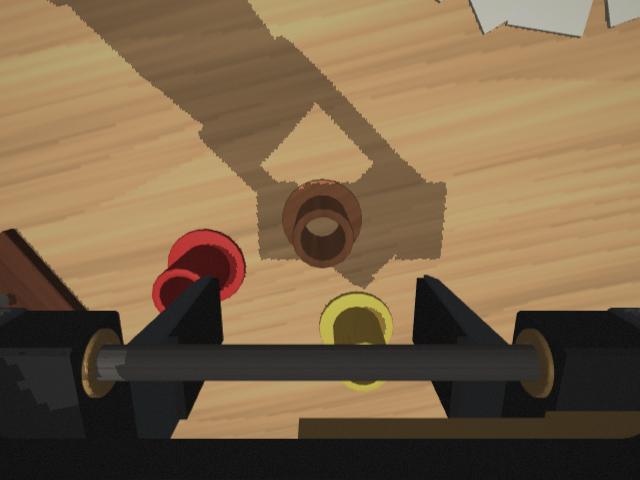

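The wrist view shows the bobbin rim centred near (323,237). The top-camera value predicted (319.6,239.1), so the top camera is right and the side calibration is off in y. I'll refine it with the settled arm.

```bash
python3 - <<'E'
from h import *
im=vision.get_image("wrist")
o=r.get_obs(); im=vision.get_image("wrist")
h=cv2.cvtColor(im,cv2.COLOR_RGB2HSV)[170:280,270:375]
m=cv2.inRange(h,(0,120,60),(13,255,200))
# hole of rim: ellipse of top ring outline from lower contour half
c=max(cv2.findContours(cv2.morphologyEx(m,cv2.MORPH_CLOSE,np.ones((3,3))),0,1)[0],key=cv2.contourArea)[:,0]+[270,170]
p=c[c[:,1]>238]; (cx,cy),rr=cv2.minEnclosingCircle(p)
print(c.min(0),c.max(0),cx,cy,rr, "exp r",24*392.6/ (np.linalg.inv(camT("wrist",o)[1])@[460,324,80,1])[2])
v=c[:,1].max()-30.
A=np.c_[2*p,np.ones(len(p))]; s=np.linalg.lstsq(A,(p**2).sum(1),rcond=None)[0]; print("fit",s[:2],np.sqrt(s[2]+s[0]**2+s[1]**2))
w=plane("wrist",s[0],s[1],80,o); print(w, o["eef_pos"], "to grasp",shift([*w[:2],41]))
q=camT("wrist",o)[1]; print(o["tool_rot"])
E
```

```text
[282 179] [360 267] 321.0 239.5 33.00388717651367 exp r -31.386386470129917
fit [321.60890913 234.86320873] 31.713935136977028
[456.8 327.1  80. ] [461.66557194 323.16664541 200.2101597 ] to grasp [  3.7   2.2 159.3]
[ 1.13640037e-01  9.93521866e-01 -4.91156599e-04 -4.05615671e-05]
```

drive_tool(
  rows=[
    [3, 2, 15, 0],
    [3, 2, 40, 0],
    [3, 2, 70, 0],
    [3, 2, 100, 0],
    [3, 2, 130, 0],
    [3, 2, 150, 0],
    [3, 2, 159, 0],
    [3, 2, 159, 0],
  ],
)

```text
time_s: 2.25
eef_pos: [456.1, 328.1, 41.4]
tool_rot: [0.111, 0.994, -0.0, -0.001]
ft_force: [-0.3, -0.8, 0.5]
finger_gap: 91.4
```

drive_tool(
  rows=[
    [0, 0, 0, 0],
    [0, 0, 0, 0],
    [0, 0, 0, 0],
    [0, 0, 0, 0],
    [0, 0, 0, 0],
    [0, 0, 0, 0],
    [0, 0, 0, 0],
    [0, 0, 0, 0],
  ],
  gripper=0,
  squeeze=20,
)

```text
time_s: 3.25
eef_pos: [457.2, 327.7, 42.1]
tool_rot: [0.112, 0.994, 0.0, 0.0]
ft_force: [-1.0, 0.1, 2.9]
finger_gap: 48.4
```

The gap of 48.4 mm matches the tube. Next I lift, and refine the spindle position from the first top image: tip at z=100 against base from the board corners at z=15.

drive_tool(
  rows=[
    [0, 0, -5, 0],
    [0, 0, -20, 0],
    [0, 0, -45, 0],
    [0, 0, -75, 0],
    [0, 0, -105, 0],
    [0, 0, -130, 0],
    [0, 0, -145, 0],
    [0, 0, -145, 0],
  ],
)

```text
time_s: 4.25
eef_pos: [457.6, 328.1, 188.2]
tool_rot: [0.112, 0.994, 0.001, 0.001]
ft_force: [-0.6, -0.4, -0.7]
finger_gap: 48.2
```

```bash
python3 - <<'E'
from h import *
a=cv2.imread("pics/top0.png")
h=cv2.cvtColor(a,cv2.COLOR_BGR2HSV)[255:280,312:336]
m=cv2.inRange(h,(0,0,75),(180,70,255)); n,l,s,c=cv2.connectedComponentsWithStats(m)
i=1+s[1:,4].argmax(); u,v=c[i]+[312,255]; print("tip",u,v,s[i],plane("top",u,v,98))
print("base from board",plane("top",322.4,266.4,15))
w=plane("top",u,v,98); print(r.get_obs()["eef_pos"],r.get_obs()["finger_gap"],shift([w[0],w[1]+1,186]))
E
```

```text
tip 322.6666666666667 266.375 [ 8  9  6  6 24] [465.5   6.1  98. ]
base from board [465.6   4.7  15. ]
[457.55800475 328.08144508 188.22554491] 48.19635909953179 [ -79.  -311.2    1.7]
```

drive_tool(
  rows=[
    [-5, -20, 0, 0],
    [-15, -60, 0, 0],
    [-27, -105, 0, 0],
    [-40, -160, 0, 0],
    [-53, -210, 0, 0],
    [-66, -260, 0, 0],
    [-75, -297, 0, 0],
    [-79, -311, 0, 0],
  ],
)

```text
time_s: 5.25
eef_pos: [463.6, 4.5, 185.9]
tool_rot: [0.113, 0.994, -0.0, -0.001]
ft_force: [0.1, 0.2, 0.0]
finger_gap: 48.1
```

drive_tool(
  rows=[
    [0, 0, 0, 0],
    [0, 0, 0, 0],
    [0, 0, 0, 0],
    [0, 0, 0, 0],
    [0, 0, 0, 0],
    [0, 0, 0, 0],
    [0, 0, 0, 0],
    [0, 0, 0, 0],
  ],
)

```text
time_s: 6.25
eef_pos: [465.1, 6.9, 186.9]
tool_rot: [0.112, 0.994, 0.0, -0.0]
ft_force: [-0.2, -1.2, -1.8]
finger_gap: 48.3
```

```bash
python3 - <<'E'
from h import *
o=r.get_obs(); s=vision.get_image("side")
w=vision.get_image("wrist")
print(o["eef_pos"],o["tool_rot"])
cv2.imwrite("pics/sw.png",np.hstack([cv2.resize(s[150:330,180:420],(400,300)),cv2.resize(w,(400,300))])[:,:,::-1])
t=vision.get_image("top")
cv2.imwrite("pics/t2.png",cv2.resize(t[160:320,240:440],(800,640))[:600,:,::-1])
print(proj("wrist",[464,8,98],o))
E
```

```text
[465.13852369   6.92502898 186.92358041] [ 1.11722149e-01  9.93739483e-01  4.55724561e-05 -1.25195378e-05]
[319.  251.9]
```

View pics/sw.png

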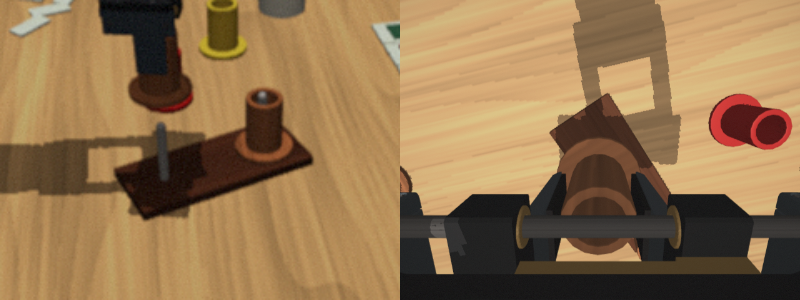

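Side crop: the foot is at about full-image (276,204), directly above the spindle tip at (276,225). Wrist: the bobbin is held upright and centred between the jaws. Now a depth check, comparing foot and tip in the same camera so its bias cancels, plus the foot offset in the wrist view.

```bash
python3 - <<'E'
from h import *
o=r.get_obs(); w=vision.get_image("wrist"); s=vision.get_image("side")
def brown(im): return cv2.inRange(cv2.cvtColor(im,cv2.COLOR_RGB2HSV),(0,110,25),(14,255,190))
# underside of foot z: TCP height minus 41.5
zb=o["eef_pos"][2]-41.5; print("zb",zb)
# side: foot extremes
roi=s[190:222,250:300]; m=brown(roi); c=max(cv2.findContours(m,0,1)[0],key=cv2.contourArea)[:,0]+[250,190]
print("side foot ext",c.min(0),c.max(0))
e0=proj("side",[465.1,6.9,zb]); print("pred underside centre",e0,"front edge pred",proj("side",[465.1,6.9-38,zb]),"L/R",proj("side",[427,6.9,zb+8]),proj("side",[503,6.9,zb+8]),"tip pred",proj("side",[465,6.5,100]),"base pred",proj("side",[465,6.5,15]))
b=cv2.imread("pics/side0.png"); g=b[215:265,265:292].max(2); 
for v in (3,8,10,11,12,13,14,20,30,38,40,42,44,46): print(v+215,b[v+215,270:288].max(1))
# wrist: far edge of foot
m=brown(w[250:380,200:460]); print("wrist pred foot centre",proj("wrist",[465.1,6.9,zb+8],o),"far edge",proj("wrist",[465.1+37.0,6.9-8.5,zb+8],o),proj("wrist",[465.1+37,6.9-8.5,zb],o))
cv2.imwrite("pics/w3.png",cv2.resize(w[180:440,190:450],(600,600),interpolation=2)[:,:,::-1])
E
```

```text
zb 145.4265815456913
side foot ext [257 190] [295 217]
pred underside centre [274.6 202.6] front edge pred [275.7 213.4] L/R [254.9 200.6] [293.7 197.7] tip pred [275.9 221.6] base pred [278.2 254.5]
218 [151 153 160 158 155 152 143 137 145 148 149 150 144 143 148 169 168 167]
223 [154 153 159 153 148 148 151 157 163 173 179 177 179 166 167 172 177 173]
225 [155 158 153 135 120 128 137 132 111 134 168 177 173 168 165 176 177 173]
226 [154 158 147 125  97 107 112  97  83 114 162 177 178 170 166 170 175 177]
227 [153 158 154 118  77  74  77  63  69 108 162 177 174 169 165 171 175 176]
228 [154 160 156 112  71  60  55  53  59 115 164 174 176 169 166 169 171 177]
229 [158 159 153 119  77  56  55  58  57 107 159 179 177 168 167 165 176 175]
235 [159 154 162 156  98  57  62  55  52  84 151 177 180 174 165 170 174 177]
245 [63 65 62 61 53 54 63 57 66 58 53 58 64 59 63 55 62 55]
253 [54 55 59 53 49 49 58 56 66 58 44 47 53 58 59 59 52 53]
255 [58 57 50 59 51 48 54 60 58 61 54 46 54 59 58 59 52 59]
257 [57 58 54 59 57 49 59 57 62 61 58 58 59 63 62 64 64 63]
259 [57 67 65 65 59 66 56 57 57 54 62 58 60 58 57 61 57 57]
261 [60 64 56 58 58 60 62 55 59 57 60 58 58 59 56 59 64 59]
wrist pred foot centre [318.  282.4] far edge [317.8 343.7] [317.8 336.9]
```

View pics/w3.png

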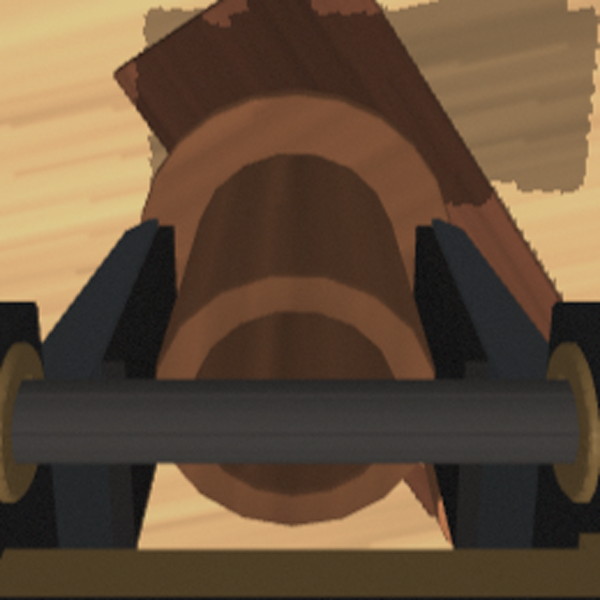

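```bash
python3 - <<'E'
from h import *
o=r.get_obs(); t=np.array(o["eef_pos"]); zb=t[2]-41.5; d=np.array([-.975,.222,0])
for k in (-4,0,4):
  f=lambda rad,z: proj("wrist",[*(t+d*(rad+k))[:2],z],o)[1]
  print(k,"foot near",f(38,zb+8),"rim near/far",f(24,zb+80),f(-24,zb+80))
print("obs 221.2, 300, 406.6"); print(shift([464.5,8,zb+41.5]))
E
```

```text
-4 foot near 222.3 rim near/far 301.6 413.2
0 foot near 214.8 rim near/far 291.3 404.7
4 foot near 207.3 rim near/far 280.9 396.0
obs 221.2, 300, 406.6
[0.9 0.9 0. ]
```

Both views agree that the bobbin sits about 2.5–3 mm toward world +x of the TCP, and in depth it lines up with the spindle. I'll shift +2.5 along tool x and lower it part-way.

drive_tool(
  rows=[
    [2.5, 0, 5, 0],
    [2.5, 0, 15, 0],
    [2.5, 0, 25, 0],
    [2.5, 0, 35, 0],
    [2.5, 0, 45, 0],
    [2.5, 0, 55, 0],
    [2.5, 0, 63, 0],
    [2.5, 0, 65, 0],
  ],
)

```text
time_s: 7.5
eef_pos: [462.4, 7.5, 121.3]
tool_rot: [0.112, 0.994, -0.0, -0.0]
ft_force: [-0.4, 0.2, -1.2]
finger_gap: 48.1
```

```bash
python3 - <<'E'
from h import *
s=vision.get_image("side"); o=r.get_obs(); print(o["eef_pos"],o["ft_force"],o["torque"],o["finger_gap"])
w=vision.get_image("wrist")
cv2.imwrite("pics/sw4.png",np.hstack([cv2.resize(s[170:290,220:380],(400,300)),cv2.resize(w[180:440,160:480],(400,300))])[:,:,::-1])
E
```

```text
[462.53161977   7.53249553 121.43869698] [ 0.27780521  0.64950886 -0.26683841] [-0.04020069  0.00635982 -0.00401833] 48.24420857487612
```

View pics/sw4.png

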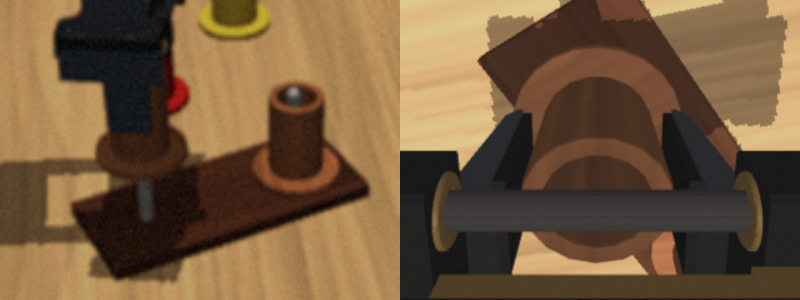

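The side crop shows the spindle entering under the middle of the foot, and there is no contact force. I'll continue down.

drive_tool(
  rows=[
    [0, 0, 8, 0],
    [0, 0, 17, 0],
    [0, 0, 26, 0],
    [0, 0, 35, 0],
    [0, 0, 44, 0],
    [0, 0, 52, 0],
    [0, 0, 58, 0],
    [0, 0, 60, 0],
  ],
)

```text
time_s: 8.6
eef_pos: [462.5, 7.5, 61.5]
tool_rot: [0.112, 0.994, 0.0, -0.0]
ft_force: [-0.4, -0.0, -0.4]
finger_gap: 48.2
```

drive_tool(
  rows=[
    [0, 0, 0.5, 0],
    [0, 0, 1, 0],
    [0, 0, 1.5, 0],
    [0, 0, 2, 0],
    [0, 0, 2.5, 0],
    [0, 0, 3, 0],
    [0, 0, 3, 0],
    [0, 0, 3, 0],
  ],
)

```text
time_s: 9.6
eef_pos: [462.7, 7.5, 58.9]
tool_rot: [0.112, 0.994, 0.0, 0.0]
ft_force: [-0.1, -0.6, -0.8]
finger_gap: 47.9
```

drive_tool(
  rows=[
    [0, 0, 0.5, 0],
    [0, 0, 1, 0],
    [0, 0, 1.5, 0],
    [0, 0, 2, 0],
    [0, 0, 2, 0],
    [0, 0, 2, 0],
    [0, 0, 2, 0],
    [0, 0, 2, 0],
  ],
)

```text
time_s: 10.6
eef_pos: [462.7, 7.5, 57.1]
tool_rot: [0.112, 0.994, 0.0, 0.0]
ft_force: [-1.4, -0.1, 3.9]
finger_gap: 47.9
```

The force rises to about 4 N at the expected height, so the foot is on the board. I'll release.

drive_tool(
  rows=[
    [0, 0, 0, 0],
    [0, 0, 0, 0],
    [0, 0, 0, 0],
    [0, 0, 0, 0],
    [0, 0, 0, 0],
    [0, 0, 0, 0],
    [0, 0, 0, 0],
    [0, 0, 0, 0],
  ],
  gripper=1,
)

```text
time_s: 11.6
eef_pos: [462.7, 7.5, 56.9]
tool_rot: [0.112, 0.994, 0.0, 0.0]
ft_force: [0.6, 0.6, -0.1]
finger_gap: 91.5
```

drive_tool(
  rows=[
    [0, 0, -5, 0],
    [0, 0, -20, 0],
    [0, 0, -45, 0],
    [0, 0, -75, 0],
    [0, 0, -105, 0],
    [0, 0, -130, 0],
    [0, 0, -145, 0],
    [0, 0, -145, 0],
  ],
)

```text
time_s: 12.6
eef_pos: [463.2, 7.5, 202.7]
tool_rot: [0.112, 0.994, 0.0, 0.001]
ft_force: [0.5, 0.8, -0.5]
finger_gap: 91.1
```

```bash
python3 - <<'E'
from h import *
s=vision.get_image("side"); o=r.get_obs(); w=vision.get_image("wrist"); print(o["eef_pos"],o["ft_force"],o["finger_gap"])
cv2.imwrite("pics/sw5.png",np.hstack([cv2.resize(s[170:290,220:380],(400,300)),cv2.resize(w,(400,300))])[:,:,::-1])
s0=cv2.imread("pics/side0.png")[:,:,::-1]
for n,(x0,y0,x1,y1) in dict(short=(255,355,320,415),mounted=(315,200,360,250)).items():
    print(n,"mean abs diff",np.abs(s[y0:y1,x0:x1].astype(int)-s0[y0:y1,x0:x1]).mean())
E
```

```text
[462.48764137   7.51395482 201.70071966] [ 0.23171034 -0.30274361  0.12610677] 91.21289253181406
short mean abs diff 5.980598290598291
mounted mean abs diff 5.390666666666666
```

View pics/sw5.png

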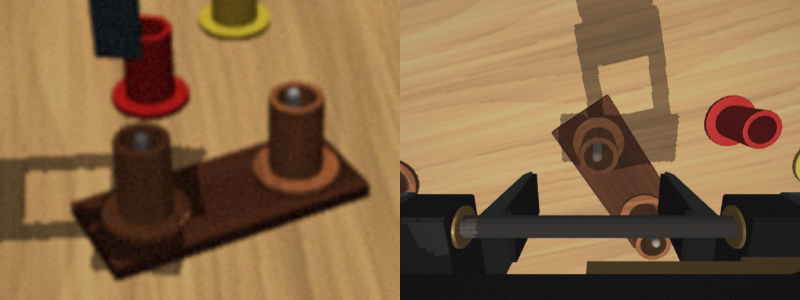

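The bobbin stands upright on the spindle, with the tip in the middle of the hole and the foot flat on the board. The gripper is open and clear of it.

```bash
python3 -c "
from workcell import workorder
print(workorder.close_job())"
```

```text
the job is handed in; nothing more can be done
None
```

The tall brown bobbin is on the bare spindle, upright with its foot on the board, and released; I handed the job in at about 13 s of the 46 s.

- **Grasp:** I gripped the tube near z = 60 mm. The finger gap closed to 48 mm, which matches the tube diameter.
- **Lowering:** After correcting about 2.5 mm sideways, I lowered it slowly until the force rose to about 4 N at the expected height, then opened the gripper and withdrew.
- **Final check:** The side and wrist pictures show the bobbin upright with the spindle tip near the middle of its hole. I judged its final position by eye and did not measure it again. The gripper was open, clear, and reading only noise.
- **Other bobbins:** In the side view the short and mounted bobbins look unmoved; their image patches differ from the first picture only at about noise level.
- **Disagreement:** The side camera read about 11–15 mm low in y compared with the top camera. The wrist camera agreed with the top one, so I used the side view only for relative checks.

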